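# Pack the large optics set into the caddy

### The job

Pack the large set of optics into the caddy: of the two lens tubes, the two beam-splitter cubes and the two mirror mounts, take the larger of each kind and stand it upright in the caddy recess of its own outline (tube in the round one, cube in the square one, mirror mount in the oblong one), fully down on the recess floor. Set each one down gently, do not drop it, and leave the three smaller ones standing where they are.

Things in the scene. Friction and masses are not known exactly. Their poses are not given: they have to be found in the camera images.
- tube_large: Large lens tube: plain aluminium cylinder, diameter 43, height 46, open top with a dark lens 12 below the rim, dark rings near the rim; 50 to 90 g. Loose, stands upright on the breadboard (surface z = 0). Origin: centre of its underside, z up. Belongs in the round recess.
- tube_small: Small lens tube, same look: diameter 30, height 36. Loose, stands upright on the breadboard (surface z = 0). Origin: centre of its underside, z up. Does not belong in the caddy.
- cube_large: Large beam-splitter cube housing: aluminium block 40 x 40, height 44, a dark round port on the top and on each side; 105 to 180 g. Loose, stands upright on the breadboard (surface z = 0). Origin: centre of its underside, z up. x and y axes normal to its sides. Belongs in the square recess.
- cube_small: Small beam-splitter cube housing, same look: 26 x 26, height 32. Loose, stands upright on the breadboard (surface z = 0). Origin: centre of its underside, z up. Does not belong in the caddy.
- mount_large: Large mirror mount, loose, upright: two aluminium plates, 26 thick along x in all, 50 wide along y, 50 high; round mirror on its -x face, three red knobs (diameter 11, lowest point 10 up) on the +x face, out to x = 25. y sides flat, free to grip. 95 to 170 g. Origin: centre of the plates' underside, z up. Belongs in the oblong recess, its 50 width along the long side, either way round.
- mount_small: Small mirror mount, same look: 18 thick along x, 34 wide along y, 34 high, knobs 8 long. Loose, stands upright on the breadboard (surface z = 0). Origin: centre of its underside, z up. Does not belong in the caddy.
- caddy: Low black tray, fixed, 246 along its x, 88 along its y, walls 16 high, wire handles (top at 13) 21 further out at both x ends. Origin: centre of its underside. Three grey tiles lie in a row along its x, 78.5 apart, in any order. It is at the left or the right of the breadboard; the other side holds a fixed black rail of about its size with a post 89 high.
- bay_round: Grey tile 78 x 77 fixed in the caddy, with a round recess of diameter 60, 6 deep, dark floor. Origin: centre of the tile and of the recess, on the tile's underside, 4 above the breadboard. Recess floor 4 above the origin (8 above the breadboard), tile top 10 above the origin. Axes parallel to the caddy's.
- bay_square: Same grey tile with a square recess 56 x 56, 6 deep, sides parallel to the caddy's x and y. Origin and heights as for bay_round.
- bay_oblong: Same grey tile with an oblong recess, 42 along the caddy's x by 68 along the caddy's y, 6 deep. Origin and heights as for bay_round.

How it is judged:
By the outcome, as a careful person would: the job done as asked, in the order asked, and still so for the second after the job is handed in, with the robot touching nothing.
It also fails if it takes over 99 s, if anything falls off the work surface, if the arm or the gripper's body presses on something with over 40 N, if the wrist force passes 120 N, or if a joint passes its speed limit or range.

### The arm

A 7-joint arm with a two-finger parallel gripper is mounted at the origin on the work surface. World frame = base frame: x ahead of the robot, y to its left, z up, the work surface at z = 0. Lengths are in m, angles in rad, forces in N, time in s.
With the tool pointing down it reaches from about 0.4 to 0.85 m from the base axis. Payload 10.4 kg.
Tool frame: the origin (TCP) lies on the centre line of the jaws, within the pads' length; the fingertips stand 17 mm ahead of it and the grasp point (between the pads) lies 2 mm behind it; z points along the fingers, y is the line along which they close (so a half turn about z gives the same grasp; the last joint's range is limited). The gripper opens to 85 mm and grips with 20 to 120 N. Pads are 22 mm wide; open, the fingers measure 114 mm over their backs; the gripper's body (76 mm by 85 mm) begins 54 mm behind the grasp point. The pads swing forward as they close: fully open they stand 13 mm farther back than shut.
Start: joints at [1.237, 0.332, -0.065, 1.46, 0.022, 1.35, -0.088], TCP at [0.191, -0.595, 0.248] pointing down, gripper open.
Joint ranges: [-2.6, 2.6], [-0.5, 2.12], [-1.47, 1.34], [0.16, 2.42], [-1.27, 4.41], [0.06, 2.06], [-2.6, 2.6]. Speed limits (rad/s): [2.22, 2.22, 2.79, 2.79, 3.14, 3.14, 3.14].

### API

Orientations are given as a unit quaternion [x, y, z, w].
In Python, from workcell import get_obs, optics, job gives the robot as it stands. The module is installed in compiled form; this text tells all that it offers.
- The arm moves only by the tool send_rows, never from a script. Its argument "plan" is a list that holds one entry, the list of rows, each a list of 7 numbers: the turn, a rotation vector about the tool's x, y, z in units of 1.5 rad (1.0 is 1.5 rad), then the shift along the tool's x, y, z in units of 20 cm (1.0 is 20 cm), then the opening, from 0 (shut) to 1 (fully open). A call has 1 to 20 rows; each row shifts and turns the commanded pose from where the row before left it, along the tool's axes as they then stand; what a row does not reach is not made up. A row lasts 1/12 s, in which the tool goes at most 41.7 mm and 7.16 degrees, less where a joint would pass 70% of its speed; a pose out of reach is approached as far as the arm can. A call with a number of a shift or a turn outside -1 to 1 is refused whole. A call with a gripper value outside its range is refused whole. The fingers move at their own pace and stop on an object; "squeeze" is the grip in N (left out, the last holds). Time passes only in rows, so rows that do not move let the fingers close. It gives the time, the measured TCP pose, the force, the opening and the grip force at its end, in the units of the state.
- get_obs(): the state, without advancing time (a new reading comes with each control period).
- optics.camera(name): name is "scene" or "top" or "wrist"; returns the picture (480x640x3 uint8, red, green, blue); there is no depth.
- optics.get_calibration(name): a dict with "intrinsics" (3x3 intrinsics, pixels), "distortion" ([k1, k2, p1, p2, k3] as OpenCV has them; the pictures are not rectified), "world_from_camera" (4x4, takes a point from camera to world coordinates); the wrist camera has in their place "T_tool_cam" (4x4, takes a point from camera to tool coordinates, whose origin is the TCP and whose axes are the flange's). Camera axes: x right, y up, looking along -z (the intrinsics and any distortion apply to the point x, -y, -z); pixel columns grow to the right and rows downward; lengths in m; the calibration is good to about 2 mm. A picture is of the moment at which its call begins: read the wrist's pose just before it. get_calibration takes no time and is no camera call.
- job.hand_in(): hands the job in; it is judged then, once.
The state is a dict: "clock": time; "joint_pos": joint angles; "joint_velocities": joint speeds; "tau": joint torques, N m; "position": TCP position; "ee_rot": TCP orientation; "ft_force": force on the tool from outside, world axes, zero at the start; "torque": the same for the moment, N m; "grip_width": opening from 0.0 (shut) to 1.0 (fully open); "grasp_force": force on a finger pad.
Only numpy, scipy, OpenCV 4.12 (cv2) and the standard library are available. Lean on these libraries where they do the work, as an engineer would, in place of code of your own. Each camera call takes 0.05 s, during which the arm holds its last target. There are 200 camera calls.

## Working session

There is one attempt and no reset: what is moved stays moved. The work goes in short steps, Python scripts to look and compute and a tool call to move; the robot and the scene stay as the last step left them, time stands still between calls to the robot, and variables do not carry over. Pictures are saved under pics/ and viewed, at most 14 in all, crops included, and the job is handed in when it is done.

Besides the shell and the picture viewer there is one more tool, called after "Request:" in YAML: its name, and indented under it one key for each argument. send_rows: Moves the arm, as the interface text tells. Its arguments: {"type":"object","properties":{"plan":{"type":"array"},"squeeze":{"type":"number"}},"required":["plan"]}

```bash
mkdir -p pics; python3 - <<'E'
from workcell import get_obs, optics
import cv2, numpy as np
print(get_obs())
for n in ["scene","top","wrist"]:
    c=optics.get_calibration(n); print(n,{k:np.round(v,4).tolist() for k,v in c.items()})
    cv2.imwrite(f"pics/{n}0.png",optics.camera(n)[:,:,::-1])
E
```

```text
{'clock': 0.0, 'joint_pos': array([ 1.23737208,  0.33286635, -0.06468099,  1.46090683,  0.02159079,
        1.34993015, -0.0884684 ]), 'joint_velocities': array([-0.00200194,  0.0003605 ,  0.00089132,  0.00082356, -0.00245922,
        0.00010341,  0.00063467]), 'tau': array([-1.18848020e-04, -6.25440860e+01,  4.94519121e-02, -3.91611958e+01,
        1.63180690e-02,  9.99002892e-03,  2.59409381e-05]), 'position': array([ 0.19103414, -0.59472517,  0.24753579]), 'ee_rot': array([ 9.87945109e-01,  1.54802973e-01, -1.40665791e-04, -6.93731199e-04]), 'ft_force': array([-0.6100617 ,  0.06282032,  0.1210629 ]), 'torque': array([-0.01231475,  0.03339114, -0.01648997]), 'grasp_force': 0.0, 'grip_width': 1.0007600044957141}
scene {'intrinsics': [[614.5937, 0.0, 325.2507], [0.0, 614.5937, 243.5], [0.0, 0.0, 1.0]], 'distortion': [0.0474, 0.0, 0.0, 0.0, 0.0], 'world_from_camera': [[-0.7427, -0.5821, 0.331, 0.8872], [0.6696, -0.639, 0.3785, 0.4184], [-0.0088, 0.5028, 0.8644, 0.9643], [0.0, 0.0, 0.0, 1.0]]}
top {'intrinsics': [[552.9354, 0.0, 315.2098], [0.0, 552.9354, 246.946], [0.0, 0.0, 1.0]], 'distortion': [-0.1625, 0.0, 0.0, 0.0, 0.0], 'world_from_camera': [[-0.0002, 0.9939, -0.1105, 0.4078], [-1.0, -0.0001, 0.0014, -0.0163], [0.0014, 0.1105, 0.9939, 1.2075], [0.0, 0.0, 0.0, 1.0]]}
wrist {'intrinsics': [[404.0821, 0.0, 316.2392], [0.0, 404.0821, 241.1771], [0.0, 0.0, 1.0]], 'distortion': [-0.0711, 0.0, 0.0, 0.0, 0.0], 'T_tool_cam': [[0.0002, 0.9611, 0.2762, 0.0694], [1.0, -0.0004, 0.0006, -0.0008], [0.0007, 0.2762, -0.9611, -0.1257], [0.0, 0.0, 0.0, 1.0]]}
```

View pics/top0.png

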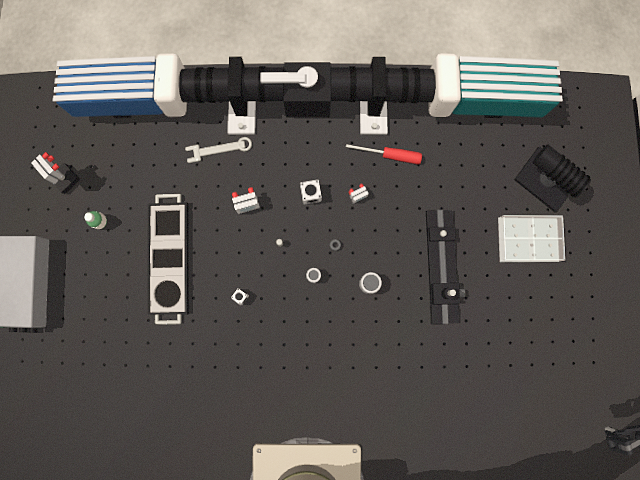

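View pics/scene0.png

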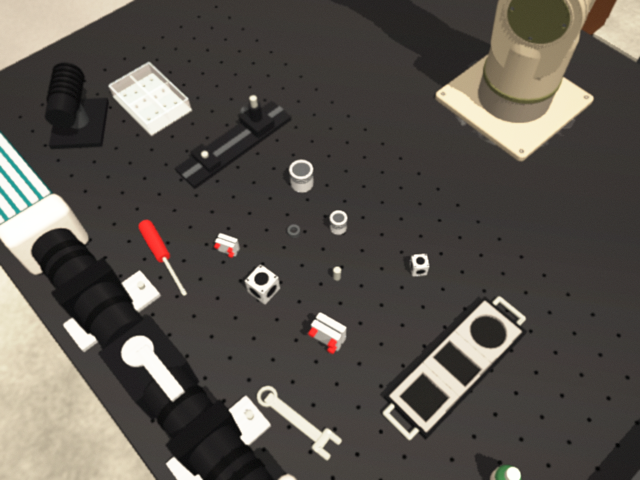

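The top view shows the caddy on the left (y+). Its square recess is at (168,222), the oblong at (168,258) and the round at (168,293). The large pieces are the tube at (370,283), the cube at (311,191) and the mount at (245,202). The smaller ones are at (314,275), (240,297) and (359,193). In the scene view the large tube is at (301,175), the cube at (263,284), the mount at (328,332), and the caddy runs from (415,400) to (490,330).

```bash
cat > h.py <<'E'
import cv2, numpy as np
from scipy.spatial.transform import Rotation as R
from workcell import get_obs, optics
def pose():
    o=get_obs(); T=np.eye(4); T[:3,:3]=R.from_quat(o["ee_rot"]).as_matrix(); T[:3,3]=o["position"]; return T
def shoot(name,fn=None):
    "picture and camera (K,D,world_from_camera)"
    T=pose(); im=optics.camera(name); c=optics.get_calibration(name)
    W=T@c["T_tool_cam"] if name=="wrist" else np.array(c["world_from_camera"])
    if fn: cv2.imwrite("pics/"+fn,im[:,:,::-1])
    return im,(np.array(c["intrinsics"]),np.array(c["distortion"]),W)
def rays(px,cam):
    K,D,W=cam; u=cv2.undistortPoints(np.float64(px).reshape(-1,1,2),K,D)[:,0]
    d=np.c_[u[:,0],-u[:,1],-np.ones(len(u))]@W[:3,:3].T
    return W[:3,3],d/np.linalg.norm(d,axis=1)[:,None]
def onplane(px,cam,z):
    o,d=rays(px,cam); return o+d*((z-o[2])/d[:,2])[:,None]
def tri(pxs,cams):
    A=np.zeros((3,3));b=np.zeros(3);L=[]
    for p,c in zip(pxs,cams):
        o,d=rays([p],c);d=d[0];M=np.eye(3)-np.outer(d,d);A+=M;b+=M@o;L.append((M,o))
    x=np.linalg.solve(A,b); return x,[np.linalg.norm(M@(x-o)) for M,o in L]
def blobs(im,lo=120,amin=60):
    g=cv2.cvtColor(im,cv2.COLOR_RGB2GRAY); m=(g>lo).astype(np.uint8)
    cs,_=cv2.findContours(m,cv2.RETR_EXTERNAL,cv2.CHAIN_APPROX_NONE)
    return [c for c in cs if cv2.contourArea(c)>amin]
def near(cs,p): return min(cs,key=lambda c:np.hypot(*(np.array(cv2.minAreaRect(c)[0])-p)))
E
python3 - <<'E'
from h import *
it,ct=shoot("top"); is_,cs=shoot("scene")
bt,bs=blobs(it),blobs(is_)
T={"tubeL":((370,283),(301,175),.046),"cubeL":((311,191),(263,284),.044),"mountL":((245,202),(328,330),.05),"tubeS":((314,275),(338,222),.036),"cubeS":((240,297),(420,264),.032),"mountS":((359,193),(227,243),.034),"caddy":((168,258),(456,363),.016)}
for n,(a,b,h) in T.items():
    A,B=near(bt,a),near(bs,b); ra,rb=cv2.minAreaRect(A),cv2.minAreaRect(B)
    x,e=tri([ra[0],rb[0]],[ct,cs])
    box=onplane(cv2.boxPoints(ra),ct,h)
    print(n,np.round(ra[0]),np.round(rb[0]),"tri",x.round(3),np.round(e,4),"plane",onplane([ra[0]],ct,h)[0].round(3),"box",box[:,:2].round(3).tolist())
a=cv2.resize(it[170:330,140:400][:,:,::-1],None,fx=3,fy=3,interpolation=cv2.INTER_CUBIC); cv2.imwrite("pics/topz.png",a)
E
```

```text
tubeL [370. 282.] [300. 176.] tri [ 0.463 -0.135  0.026] [0.0006 0.0006] plane [ 0.463 -0.133  0.046] box [[0.484, -0.11], [0.484, -0.157], [0.442, -0.156], [0.442, -0.11]]
cubeL [310. 191.] [262. 283.] tri [ 0.66  -0.007  0.026] [0.0012 0.0012] plane [ 0.657 -0.008  0.044] box [[0.678, 0.017], [0.685, -0.024], [0.637, -0.032], [0.63, 0.009]]
mountL [245. 200.] [328. 331.] tri [0.638 0.135 0.037] [0.0012 0.0012] plane [0.637 0.133 0.05 ] box [[0.651, 0.165], [0.666, 0.115], [0.623, 0.102], [0.607, 0.15]]
tubeS [313. 275.] [338. 222.] tri [ 0.479 -0.013  0.021] [0.0008 0.0008] plane [ 0.478 -0.013  0.036] box [[0.493, 0.002], [0.493, -0.028], [0.463, -0.028], [0.463, 0.002]]
cubeS [239. 296.] [420. 264.] tri [0.432 0.146 0.019] [0.001 0.001] plane [0.433 0.144 0.032] box [[0.43, 0.164], [0.452, 0.147], [0.435, 0.124], [0.413, 0.14]]
mountS [358. 193.] [227. 244.] tri [ 0.657 -0.11   0.025] [0.0011 0.0011] plane [ 0.656 -0.11   0.034] box [[0.66, -0.087], [0.678, -0.122], [0.652, -0.134], [0.635, -0.099]]
caddy [167. 258.] [456. 365.] tri [0.516 0.309 0.007] [0.0002 0.0002] plane [0.515 0.306 0.016] box [[0.634, 0.349], [0.634, 0.272], [0.399, 0.266], [0.398, 0.342]]
```

View pics/topz.png

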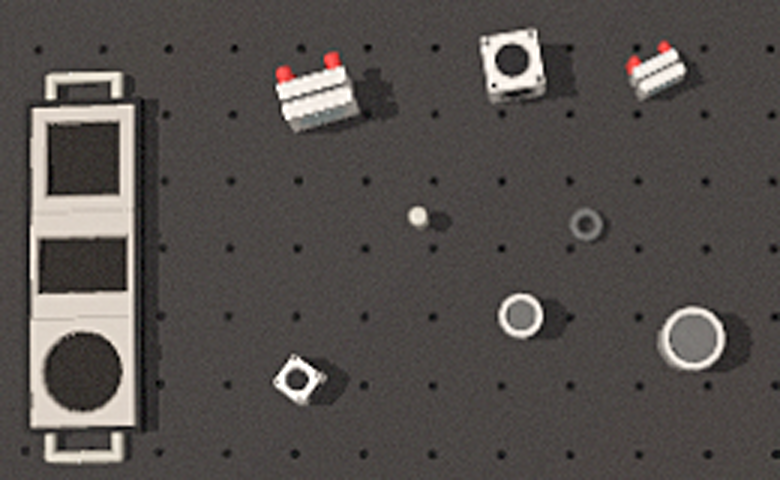

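The zoomed crop shows all six pieces apart from each other and the caddy almost parallel to x, with its square, oblong and round recesses going from far to near. The mount's knobs face away from the robot. Next I'll move to above the large tube for a close look.

Request:
send_rows:
  plan:
    - [[0,0,0.064,0,0,0,1],[0,0,0.064,0,0,0,1],[0,0,0.064,0,0,0,1],[0,0,0,0.088,-0.142,0,1],[0,0,0,0.088,-0.142,0,1],[0,0,0,0.088,-0.142,0,1],[0,0,0,0.088,-0.142,0,1],[0,0,0,0.088,-0.142,0,1],[0,0,0,0.088,-0.142,0,1],[0,0,0,0.088,-0.142,0,1],[0,0,0,0.088,-0.142,0,1],[0,0,0,0.088,-0.142,0,1],[0,0,0,0.088,-0.142,0,1],[0,0,0,0.088,-0.142,0,1],[0,0,0,0.088,-0.142,0,1],[0,0,0,0.088,-0.142,0,1],[0,0,0,0.088,-0.142,0,1],[0,0,0,0.088,-0.142,0,1],[0,0,0,0.088,-0.142,0,1],[0,0,0,0,0,0,1]]

```text
clock: 1.92
position: [0.4649, -0.1279, 0.2487]
ee_rot: [1.0, 0.016, 0.001, -0.001]
ft_force: [-0.0, -0.3, -0.1]
grip_width: 0.998
grasp_force: 0.0
```

```bash
python3 - <<'E'
from h import *
T=pose(); print(T.round(4)); shoot("wrist","w1.png")
E
```

```text
[[ 0.9995  0.0312  0.0017  0.4649]
 [ 0.0311 -0.9995  0.0017 -0.1279]
 [ 0.0018 -0.0017 -1.      0.2487]
 [ 0.      0.      0.      1.    ]]
```

View pics/w1.png

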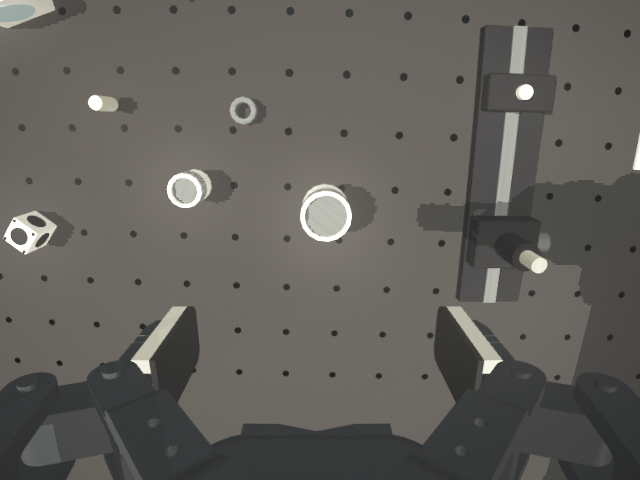

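The wrist view shows the large tube's rim at about (326,216) with radius 25 px. The small tube is at (185,190), the small cube at (30,232) and the rail on the right. I'll fit the rim next.

```bash
cat >> h.py <<'E'
def ring(im,p,lo,r=40):
    "outer and inner ellipse of the bright ring round p"
    x,y=int(p[0])-r,int(p[1])-r; x,y=max(x,0),max(y,0)
    g=cv2.cvtColor(im,cv2.COLOR_RGB2GRAY)[y:y+2*r,x:x+2*r]
    cs,h=cv2.findContours((g>lo).astype(np.uint8),cv2.RETR_CCOMP,cv2.CHAIN_APPROX_NONE)
    o=[];
    for c,k in zip(cs,h[0]):
        if len(c)>20: e=cv2.fitEllipse(c); o.append(("in" if k[3]>=0 else "out",np.array(e[0])+[x,y],e[1]))
    return o
E
python3 - <<'E'
from h import *
iw,cw=shoot("wrist"); it,ct=shoot("top")
for lo in (200,235,250):
    for k,c,s in ring(iw,(326,216),lo): print("w",lo,k,c.round(1),np.round(s,1),onplane([c],cw,.046)[0].round(4))
for lo in (120,180,220):
    for k,c,s in ring(it,(370,283),lo,20): print("t",lo,k,c.round(1),np.round(s,1),onplane([c],ct,.046)[0].round(4))
E
```

```text
w 200 out [321.3 212.3] [50.5 54.6] [ 0.4635 -0.1343  0.046 ]
w 200 in [321.3 213.8] [40.9 42.5] [ 0.4622 -0.1342  0.046 ]
w 235 out [321.5 214. ] [49.6 50.5] [ 0.4621 -0.1345  0.046 ]
w 235 in [321.4 214. ] [42.1 43.1] [ 0.462  -0.1344  0.046 ]
w 235 out [307.3 189.1] [ 2.1 12.2] [ 0.4824 -0.1222  0.046 ]
w 250 out [321.6 214.1] [49.1 50.1] [ 0.462  -0.1346  0.046 ]
w 250 in [321.5 214.1] [42.6 43.5] [ 0.462  -0.1345  0.046 ]
t 120 out [358.8 274. ] [ 4.5 15.5] [ 0.4796 -0.1098  0.046 ]
t 120 out [377.9 284.4] [28.2 42.7] [ 0.4576 -0.1499  0.046 ]
t 180 out [386.2 295.2] [ 5.4 54.5] [ 0.4349 -0.1671  0.046 ]
t 180 out [379.3 283. ] [ 7.5 54.9] [ 0.4606 -0.1527  0.046 ]
t 180 out [373.8 271.6] [ 1.6 18.4] [ 0.4846 -0.1415  0.046 ]
```

```bash
python3 - <<'E'
from h import *
iw,cw=shoot("wrist"); _,ct=shoot("top"); it=cv2.imread("pics/top0.png")[:,:,::-1].copy()
w=[c for k,c,s in ring(iw,(321,214),250) if k=="in"][0]
for lo in (150,180):
    for k,c,s in ring(it,(370,283),lo,16):
        x,e=tri([w,c],[cw,ct]); print(lo,k,c.round(1),np.round(s,1),x.round(4),np.round(e,4))
print("w",w.round(1),onplane([w],cw,.046)[0].round(4),get_obs()["clock"]); print(pose().round(4))
E
```

```text
150 out [370.4 282.3] [19.9 20.3] [ 0.462  -0.1343  0.046 ] [0.0002 0.0002]
150 in [370.6 282.4] [16.8 17.2] [ 0.462  -0.1344  0.046 ] [0. 0.]
180 out [370.6 282.4] [19.4 19.7] [ 0.462  -0.1345  0.0461] [0. 0.]
180 in [370.5 282.4] [17.2 17.4] [ 0.4619 -0.1344  0.0456] [0.0001 0.0001]
w [316.9 212.1] [ 0.4619 -0.1345  0.046 ] 2.1667
[[ 9.998e-01  2.080e-02 -4.000e-04  4.617e-01]
 [ 2.080e-02 -9.998e-01 -4.000e-04 -1.357e-01]
 [-4.000e-04  4.000e-04 -1.000e+00  2.482e-01]
 [ 0.000e+00  0.000e+00  0.000e+00  1.000e+00]]
```

Request:
send_rows:
  plan:
    - [[0,0,0,0,-0.006,0.14,1],[0,0,0,0,0,0.14,1],[0,0,0,0,0,0.14,1],[0,0,0,0,0,0.14,1],[0,0,0,0,0,0.14,1],[0,0,0,0,0,0.14,1],[0,0,0,0,0,0.14,1],[0,0,0,0,0,0.055,1],[0,0,0,0,0,0.055,1],[0,0,0,0,0,0,1],[0,0,0,0,0,0,1],[0,0,0,0,0,0,1],[0,0,0,0,0,0,0.3],[0,0,0,0,0,0,0.3],[0,0,0,0,0,0,0.3],[0,0,0,0,0,0,0.3],[0,0,0,0,0,0,0.3],[0,0,0,0,0,0,0.3],[0,0,0,0,0,0,0.3],[0,0,0,0,0,0,0.3]]
  squeeze: 40

```text
clock: 3.83
position: [0.4627, -0.1333, 0.0311]
ee_rot: [1.0, 0.011, 0.0, 0.0]
ft_force: [-2.7, 0.5, 7.8]
grip_width: 0.486
grasp_force: 40.1
```

Request:
send_rows:
  plan:
    - [[0,0,0,0,0,-0.07,0.3],[0,0,0,0,0,-0.14,0.3],[0,0,0,0,0,-0.14,0.3],[0,0,0,0,0,-0.14,0.3],[0,0,0,0,0,-0.14,0.3],[0,0,0,0,0,-0.14,0.3],[0,0,0,0,0,-0.07,0.3],[0,0,0,-0.009,-0.15,0,0.3],[0,0,0,-0.009,-0.15,0,0.3],[0,0,0,-0.009,-0.15,0,0.3],[0,0,0,-0.009,-0.15,0,0.3],[0,0,0,-0.009,-0.15,0,0.3],[0,0,0,-0.009,-0.15,0,0.3],[0,0,0,-0.009,-0.15,0,0.3],[0,0,0,-0.009,-0.15,0,0.3],[0,0,0,-0.009,-0.15,0,0.3],[0,0,0,0,0,0,0.3],[0,0,0,0,0,0,0.3],[0,0,0,0,0,0,0.3]]

```text
clock: 5.42
position: [0.4399, 0.1358, 0.1982]
ee_rot: [1.0, 0.011, -0.0, 0.0]
ft_force: [-0.5, -0.1, -1.9]
grip_width: 0.488
grasp_force: 40.9
```

```bash
python3 - <<'E'
from h import *
print(get_obs()["grip_width"],get_obs()["ft_force"]);print(pose().round(4)); iw,cw=shoot("wrist","w2.png")
E
```

```text
0.48847128861294803 [-0.45095817 -0.08845773 -1.92168159]
[[ 9.997e-01  2.280e-02 -2.000e-04  4.399e-01]
 [ 2.280e-02 -9.997e-01 -6.000e-04  1.358e-01]
 [-2.000e-04  6.000e-04 -1.000e+00  1.982e-01]
 [ 0.000e+00  0.000e+00  0.000e+00  1.000e+00]]
```

View pics/w2.png

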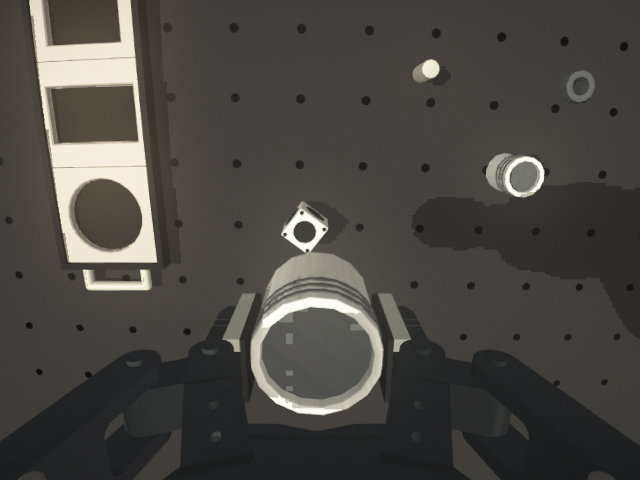

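The wrist view shows the tube held straight between the pads. The round recess is at (107,214), the oblong at (94,114) and the square at (85,20).

```bash
python3 - <<'E'
from h import *
_,ct=shoot("top"); _,cs=shoot("scene"); iw,cw=shoot("wrist")
it=cv2.imread("pics/top0.png"); si=cv2.imread("pics/scene0.png")
def holes(im,roi,lo,amin):
    x,y,X,Y=roi; g=cv2.cvtColor(im[y:Y,x:X].copy(),cv2.COLOR_BGR2GRAY)
    cc,h=cv2.findContours((g>lo).astype(np.uint8),cv2.RETR_CCOMP,cv2.CHAIN_APPROX_NONE)
    out=[]
    for c,k in zip(cc,h[0]):
        if k[3]>=0 and cv2.contourArea(c)>amin:
            m=cv2.moments(c); out.append((np.array([m["m10"]/m["m00"]+x,m["m01"]/m["m00"]+y]),cv2.contourArea(c),c+[x,y]))
    return out
for nm,im,cam,roi,lo,am in (("top",it,ct,(140,180,200,330),110,150),("scene",si,cs,(370,280,540,450),110,150),("wrist",iw,cw,(20,0,170,300),150,1500)):
    for p,a,c in holes(im,roi,lo,am):
        q=onplane(c.reshape(-1,2),cam,.014)[:,:2].astype(np.float32); r=cv2.minAreaRect(q)
        print(nm,p.round(1),a,"plane",onplane([p],cam,.014)[0].round(4),"rect",np.round(r[0],4),np.round(r[1],4),round(r[2],1))
E
```

```text
top [167.1 293.4] 573.0 plane [0.4386 0.3048 0.014 ] rect [0.4385 0.3051] [0.0581 0.0605] 45.1
top [167. 258.] 575.0 plane [0.5162 0.307  0.014 ] rect [0.5163 0.3072] [0.0441 0.0683] 0.2
top [167.5 222.5] 622.0 plane [0.5948 0.3082 0.014 ] rect [0.595  0.3085] [0.0584 0.056 ] 89.9
scene [423.9 397. ] 1228.5 plane [0.5948 0.3105 0.014 ] rect [0.5942 0.3103] [0.0557 0.0551] 1.2
scene [456.9 363.3] 1027.5 plane [0.5161 0.3084 0.014 ] rect [0.5159 0.3079] [0.0416 0.0675] 1.7
scene [488.  331.6] 926.5 plane [0.438  0.3063 0.014 ] rect [0.4374 0.3062] [0.0583 0.0574] 87.1
wrist [104.8 215.4] 4170.0 plane [0.438  0.3051 0.014 ] rect [0.4373 0.3057] [0.0602 0.0612] 30.4
wrist [ 91.5 114.2] 4946.5 plane [0.516  0.3069 0.014 ] rect [0.5157 0.3075] [0.0432 0.0696] 1.9
```

Request:
send_rows:
  plan:
    - [[0,0,0,0.002,-0.12,0,0.3],[0,0,0,0.002,-0.12,0,0.3],[0,0,0,0.002,-0.12,0,0.3],[0,0,0,0.002,-0.12,0,0.3],[0,0,0,0.002,-0.12,0,0.3],[0,0,0,0.002,-0.12,0,0.3],[0,0,0,0,-0.12,0,0.3],[0,0,0,0,0,0,0.3],[0,0,0,0,0,0.12,0.3],[0,0,0,0,0,0.12,0.3],[0,0,0,0,0,0.12,0.3],[0,0,0,0,0,0.12,0.3],[0,0,0,0,0,0.12,0.3],[0,0,0,0,0,0.1,0.3],[0,0,0,0,0,0,0.3],[0,0,0,0,0,0,0.3],[0,0,0,0,0,0,0.3],[0,0,0,0,0,0,0.3],[0,0,0,0,0,0,0.3]]

```text
clock: 7.2
position: [0.4393, 0.3047, 0.0596]
ee_rot: [1.0, 0.011, 0.001, -0.0]
ft_force: [0.6, 0.2, -1.1]
grip_width: 0.487
grasp_force: 41.0
```

Request:
send_rows:
  plan:
    - [[0,0,0,0,0,0.012,0.3],[0,0,0,0,0,0.012,0.3],[0,0,0,0,0,0.012,0.3],[0,0,0,0,0,0.012,0.3],[0,0,0,0,0,0.012,0.3],[0,0,0,0,0,0.012,0.3],[0,0,0,0,0,0.012,0.3],[0,0,0,0,0,0.006,0.3],[0,0,0,0,0,0,0.3],[0,0,0,0,0,0,0.3],[0,0,0,0,0,0,0.3]]

```text
clock: 8.12
position: [0.4385, 0.3045, 0.0404]
ee_rot: [1.0, 0.011, 0.0, -0.0]
ft_force: [0.3, -0.4, 0.0]
grip_width: 0.486
grasp_force: 41.0
```

Request:
send_rows:
  plan:
    - [[0,0,0,0,0,0.003,0.3],[0,0,0,0,0,0.002,0.3],[0,0,0,0,0,0,0.3],[0,0,0,0,0,0,0.3]]

```text
clock: 8.45
position: [0.4386, 0.3044, 0.0393]
ee_rot: [1.0, 0.011, 0.0, 0.0]
ft_force: [-0.4, 0.2, -1.0]
grip_width: 0.487
grasp_force: 41.0
```

Request:
send_rows:
  plan:
    - [[0,0,0,0,0,0.003,0.3],[0,0,0,0,0,0,0.3],[0,0,0,0,0,0,0.3]]

```text
clock: 8.7
position: [0.4386, 0.3044, 0.0391]
ee_rot: [1.0, 0.011, 0.0, 0.0]
ft_force: [-1.3, -1.8, 5.3]
grip_width: 0.484
grasp_force: 41.6
```

Request:
send_rows:
  plan:
    - [[0,0,0,0,0,0,0.55],[0,0,0,0,0,0,0.7],[0,0,0,0,0,0,0.9],[0,0,0,0,0,0,1],[0,0,0,0,0,0,1],[0,0,0,0,0,0,1],[0,0,0,0,0,0,1],[0,0,0,0,0,-0.05,1],[0,0,0,0,0,-0.1,1],[0,0,0,0,0,-0.15,1],[0,0,0,0,0,-0.18,1],[0,0,0,0,0,-0.18,1],[0,0,0,0,0,-0.18,1],[0,0,0,0,0,-0.18,1]]

```text
clock: 9.87
position: [0.4379, 0.3045, 0.2453]
ee_rot: [1.0, 0.012, 0.0, -0.0]
ft_force: [1.7, -0.2, -0.1]
grip_width: 1.003
grasp_force: 0.0
```

Request:
send_rows:
  plan:
    - [[0,0,0,0.08,0.132,0,1],[0,0,0,0.08,0.132,0,1],[0,0,0,0.08,0.132,0,1],[0,0,0,0.08,0.132,0,1],[0,0,0,0.08,0.132,0,1],[0,0,0,0.08,0.132,0,1],[0,0,0,0.08,0.132,0,1],[0,0,0,0.08,0.132,0,1],[0,0,0,0.08,0.132,0,1],[0,0,0,0.08,0.132,0,1],[0,0,0,0.08,0.132,0,1],[0,0,0,0.08,0.132,0,1],[0,0,0,0,0,0,1],[0,0,0,0,0,0,1],[0,0,0,0,0,0,1],[0,0,0,0,0,0,1]]

```text
clock: 11.2
position: [0.6373, -0.0064, 0.2433]
ee_rot: [1.0, 0.012, 0.0, -0.0]
ft_force: [0.7, -0.3, 1.0]
grip_width: 0.999
grasp_force: 0.0
```

```bash
python3 - <<'E'
from h import *
print(pose().round(4)); iw,cw=shoot("wrist","w3.png")
E
```

```text
[[ 9.997e-01  2.480e-02  4.000e-04  6.373e-01]
 [ 2.480e-02 -9.997e-01  5.000e-04 -6.400e-03]
 [ 4.000e-04 -5.000e-04 -1.000e+00  2.433e-01]
 [ 0.000e+00  0.000e+00  0.000e+00  1.000e+00]]
```

View pics/w3.png

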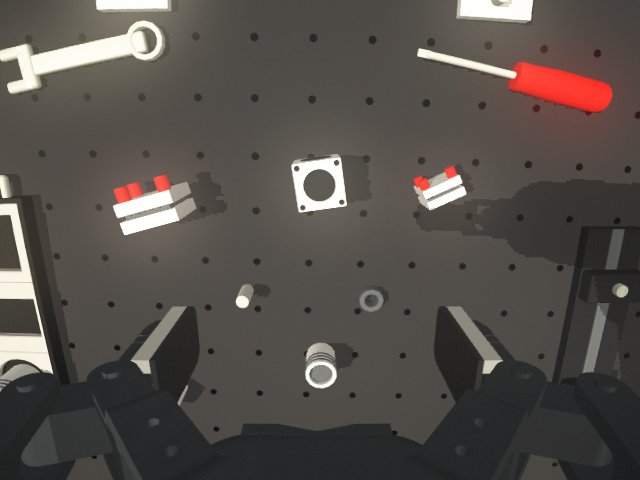

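The cube's top face is square-on at (319,184) and its port is dark. The large mount is at (152,205) with its knobs away from the robot, and the small mount is at (440,188).

```bash
python3 - <<'E'
from h import *
iw,cw=shoot("wrist"); _,ct=shoot("top"); it=cv2.imread("pics/top0.png")[:,:,::-1].copy(); print(pose()[:3,3].round(4))
for lo in (200,235):
    c=near(blobs(iw,lo,300),(319,184)); q=onplane(c.reshape(-1,2),cw,.044)[:,:2].astype(np.float32); r=cv2.minAreaRect(q); print("cube",np.round(r[0],4),np.round(r[1],4),r[2],"x dir",np.array(cv2.boxPoints(r)).round(4).tolist())
w=[e for e in ring(iw,(319,184),200) if e[0]=="in" and e[2][0]>20]; t=[e for e in ring(it,(311,189),130,12) if e[0]=="in"]; print(w,t)
for b in t:
    x,e=tri([w[0][1],b[1]],[cw,ct]); print("port",x.round(4),np.round(e,4))
for lo in (200,230):
    for c in blobs(iw,lo,200):
        p=np.array(cv2.minAreaRect(c)[0])
        if np.hypot(*(p-[152,205]))<45:
            q=onplane(c.reshape(-1,2),cw,.05)[:,:2].astype(np.float32); r=cv2.minAreaRect(q); print("mount",lo,p.round(1),np.round(r[0],4),np.round(r[1],4),round(r[2],1))
E
```

```text
[ 0.6374 -0.0069  0.2431]
cube [ 0.6603 -0.0071] [0.0398 0.0396] 9.595160484313965 x dir [[0.6373999714851379, 0.009100000374019146], [0.6439999938011169, -0.029999999329447746], [0.6832000017166138, -0.023399999365210533], [0.6765999794006348, 0.015699999406933784]]
cube [ 0.6602 -0.0071] [0.0394 0.0392] 9.525816917419434 x dir [[0.637499988079071, 0.008999999612569809], [0.6439999938011169, -0.02969999983906746], [0.6829000115394592, -0.023099999874830246], [0.6764000058174133, 0.01549999974668026]]
[('in', array([318.77811432, 184.87706757]), (33.15097427368164, 33.232906341552734))] [('in', array([310.09543133, 189.56118107]), (11.832536697387695, 12.313260078430176))]
port [ 0.6606 -0.007   0.0462] [0. 0.]
mount 200 [148.9 221.2] [0.6283 0.1317] [0.0108 0.0495] 16.1
mount 200 [142.2 203.6] [0.6429 0.1361] [0.0109 0.0499] 16.1
mount 230 [148.8 221.3] [0.6282 0.1318] [0.0107 0.0493] 16.2
mount 230 [142.2 203.6] [0.6428 0.1361] [0.0107 0.0494] 16.1
```

Request:
send_rows:
  plan:
    - [[0,0,-0.047,0,0,0,1],[0,0,-0.047,0,0,0,1],[0,0,0,0.113,0.02,0.14,1],[0,0,0,0,0,0.14,1],[0,0,0,0,0,0.14,1],[0,0,0,0,0,0.14,1],[0,0,0,0,0,0.14,1],[0,0,0,0,0,0.14,1],[0,0,0,0,0,0.14,1],[0,0,0,0,0,0.045,1],[0,0,0,0,0,0.04,1],[0,0,0,0,0,0,1],[0,0,0,0,0,0,1],[0,0,0,0,0,0,1]]

```text
clock: 12.52
position: [0.6618, -0.008, 0.0317]
ee_rot: [0.997, 0.082, 0.001, 0.0]
ft_force: [0.5, -0.7, 0.8]
grip_width: 1.001
grasp_force: 0.0
```

Request:
send_rows:
  plan:
    - [[0,0,0,0,0,0,0.3],[0,0,0,0,0,0,0.3],[0,0,0,0,0,0,0.3],[0,0,0,0,0,0,0.3],[0,0,0,0,0,0,0.3],[0,0,0,0,0,0,0.3],[0,0,0,0,0,0,0.3],[0,0,0,0,0,0,0.3],[0,0,0,0,0,0,0.3]]
  squeeze: 50

```text
clock: 13.27
position: [0.661, -0.0082, 0.0303]
ee_rot: [0.997, 0.082, 0.0, 0.0]
ft_force: [-1.0, -0.4, 6.4]
grip_width: 0.462
grasp_force: 51.5
```

```bash
python3 - <<'E'
from h import *
print(pose().round(4),get_obs()["grip_width"])
E
```

```text
[[ 9.866e-01  1.630e-01  9.000e-04  6.610e-01]
 [ 1.630e-01 -9.866e-01 -2.000e-04 -8.200e-03]
 [ 8.000e-04  3.000e-04 -1.000e+00  3.030e-02]
 [ 0.000e+00  0.000e+00  0.000e+00  1.000e+00]] 0.4617545835428682
```

Request:
send_rows:
  plan:
    - [[0,0,0,0,0,-0.07,0.3],[0,0,0,0,0,-0.14,0.3],[0,0,0,0,0,-0.14,0.3],[0,0,0,0,0,-0.14,0.3],[0,0,0,0,0,-0.14,0.3],[0,0,0,0,0,-0.14,0.3],[0,0,0,0,0,-0.07,0.3],[0,0,0.046,0,0,0,0.3],[0,0,0.046,0,0,0,0.3],[0,0,0,0,0,0,0.3],[0,0,0,0,0,0,0.3]]

```text
clock: 14.18
position: [0.6603, -0.0082, 0.1973]
ee_rot: [1.0, 0.014, -0.0, 0.0]
ft_force: [-0.3, -0.2, -1.4]
grip_width: 0.459
grasp_force: 50.9
```

Request:
send_rows:
  plan:
    - [[0,0,0,-0.024,-0.133,0,0.3],[0,0,0,-0.024,-0.133,0,0.3],[0,0,0,-0.024,-0.133,0,0.3],[0,0,0,-0.024,-0.133,0,0.3],[0,0,0,-0.024,-0.133,0,0.3],[0,0,0,-0.024,-0.133,0,0.3],[0,0,0,-0.024,-0.133,0,0.3],[0,0,0,-0.024,-0.133,0,0.3],[0,0,0,-0.024,-0.133,0,0.3],[0,0,0,-0.024,-0.133,0,0.3],[0,0,0,-0.024,-0.133,0,0.3],[0,0,0,-0.024,-0.133,0,0.3],[0,0,0,0,0,0,0.3],[0,0,0,0,0,0,0.3],[0,0,0,0,0,0,0.3],[0,0,0,0,0,0,0.3]]

```text
clock: 15.52
position: [0.5955, 0.3078, 0.1973]
ee_rot: [1.0, 0.012, -0.0, 0.001]
ft_force: [-0.3, -0.0, -1.1]
grip_width: 0.464
grasp_force: 50.9
```

```bash
python3 - <<'E'
from h import *
print(pose().round(4),get_obs()["grip_width"]); shoot("wrist","w4.png")
E
```

```text
[[ 9.997e-01  2.480e-02 -1.000e-04  5.955e-01]
 [ 2.480e-02 -9.997e-01 -1.100e-03  3.078e-01]
 [-1.000e-04  1.100e-03 -1.000e+00  1.973e-01]
 [ 0.000e+00  0.000e+00  0.000e+00  1.000e+00]] 0.4639064850154677
```

View pics/w4.png

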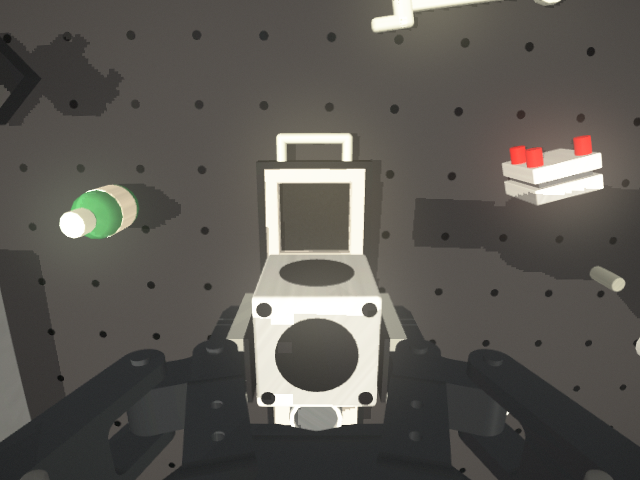

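The cube is held square and is lined up with the square recess above (315,205). The tube stands in the round recess beyond it at (315,415).

Request:
send_rows:
  plan:
    - [[0,0,0,0,-0.006,0.12,0.3],[0,0,0,0,0,0.12,0.3],[0,0,0,0,0,0.12,0.3],[0,0,0,0,0,0.12,0.3],[0,0,0,0,0,0.12,0.3],[0,0,0,0,0,0.07,0.3],[0,0,0,0,0,0.03,0.3],[0,0,0,0,0,0.02,0.3],[0,0,0,0,0,0.015,0.3],[0,0,0,0,0,0.012,0.3],[0,0,0,0,0,0.012,0.3],[0,0,0,0,0,0.012,0.3],[0,0,0,0,0,0.012,0.3],[0,0,0,0,0,0,0.3],[0,0,0,0,0,0,0.3],[0,0,0,0,0,0,0.3]]

```text
clock: 16.9
position: [0.5948, 0.3107, 0.0412]
ee_rot: [1.0, 0.013, 0.0, -0.0]
ft_force: [-0.0, -0.1, -0.9]
grip_width: 0.461
grasp_force: 50.9
```

Request:
send_rows:
  plan:
    - [[0,0,0,0,0,0.004,0.3],[0,0,0,0,0,0.004,0.3],[0,0,0,0,0,0.003,0.3],[0,0,0,0,0,0.003,0.3],[0,0,0,0,0,0,0.3],[0,0,0,0,0,0,0.3],[0,0,0,0,0,0,0.3]]

```text
clock: 17.48
position: [0.5948, 0.3106, 0.0384]
ee_rot: [1.0, 0.013, 0.0, 0.0]
ft_force: [-0.7, -1.0, 0.2]
grip_width: 0.461
grasp_force: 51.1
```

Request:
send_rows:
  plan:
    - [[0,0,0,0,0,0.002,0.3],[0,0,0,0,0,0,0.3],[0,0,0,0,0,0,0.3]]

```text
clock: 17.73
position: [0.5948, 0.3106, 0.0383]
ee_rot: [1.0, 0.013, 0.0, 0.0]
ft_force: [-2.9, -1.1, 6.0]
grip_width: 0.464
grasp_force: 51.6
```

Request:
send_rows:
  plan:
    - [[0,0,0,0,0,0,0.55],[0,0,0,0,0,0,0.7],[0,0,0,0,0,0,0.9],[0,0,0,0,0,0,1],[0,0,0,0,0,0,1],[0,0,0,0,0,0,1],[0,0,0,0,0,0,1],[0,0,0,0,0,-0.05,1],[0,0,0,0,0,-0.1,1],[0,0,0,0,0,-0.15,1],[0,0,0,0,0,-0.18,1],[0,0,0,0,0,-0.18,1],[0,0,0,0,0,-0.18,1],[0,0,0,0,0,-0.18,1]]

```text
clock: 18.9
position: [0.5944, 0.3106, 0.2447]
ee_rot: [1.0, 0.013, 0.0, -0.0]
ft_force: [-0.5, -0.2, -0.4]
grip_width: 1.001
grasp_force: 0.0
```

Request:
send_rows:
  plan:
    - [[0,0,0,0.022,0.111,0,1],[0,0,0,0.022,0.111,0,1],[0,0,0,0.022,0.111,0,1],[0,0,0,0.022,0.111,0,1],[0,0,0,0.022,0.111,0,1],[0,0,0,0.022,0.111,0,1],[0,0,0,0.022,0.111,0,1],[0,0,0,0.022,0.111,0,1],[0,0,-0.058,0,0,0,1],[0,0,-0.058,0,0,0,1],[0,0,-0.058,0,0,0,1],[0,0,0,0,0,0,1],[0,0,0,0,0,0,1],[0,0,0,0,0,0,1],[0,0,0,0,0,0,1]]

```text
clock: 20.15
position: [0.6345, 0.1341, 0.2422]
ee_rot: [0.99, 0.142, 0.0, 0.0]
ft_force: [-0.0, 0.4, 0.2]
grip_width: 0.999
grasp_force: 0.0
```

```bash
python3 - <<'E'
from h import *
print(pose().round(4)); iw,cw=shoot("wrist","w5.png")
E
```

```text
[[ 9.597e-01  2.812e-01  3.000e-04  6.345e-01]
 [ 2.812e-01 -9.597e-01 -1.000e-04  1.341e-01]
 [ 2.000e-04  2.000e-04 -1.000e+00  2.422e-01]
 [ 0.000e+00  0.000e+00  0.000e+00  1.000e+00]]
```

View pics/w5.png

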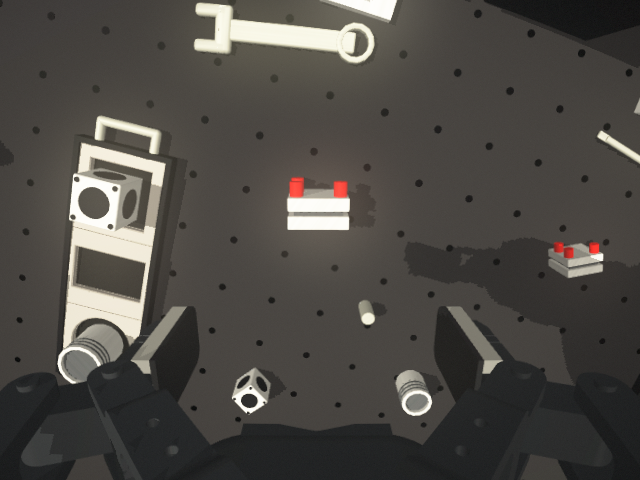

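The large mount is square-on at (318,205). The cube stands in the square recess at (105,198) and the tube in the round one at (90,350).

```bash
python3 - <<'E'
from h import *
iw,cw=shoot("wrist"); T=pose(); print(T[:3,3].round(4))
P=[]
for c in blobs(iw,235,200):
    p=np.array(cv2.minAreaRect(c)[0])
    if np.hypot(*(p-[318,208]))<35:
        q=onplane(c.reshape(-1,2),cw,.05)[:,:2].astype(np.float32); r=cv2.minAreaRect(q); P.append(p); print(p.round(1),np.round(r[0],4),np.round(r[1],4),round(r[2],1))
# height: same plate centres in the previous wrist picture (tool then at known pose)
C=np.array(optics.get_calibration("wrist")["T_tool_cam"]); T3=np.eye(4); T3[:3]=[[.9997,.0248,.0002,.6374],[.0248,-.9997,.0002,-.0069],[.0002,-.0002,-1,.2431]]
P.sort(key=lambda p:-p[1])
for p,q in zip(P,[(148.8,221.3),(142.2,203.6)]):
    x,e=tri([p,q],[cw,(cw[0],cw[1],T3@C)]); print("tri",x.round(4),np.round(e,4))
E
```

```text
[0.6345 0.1341 0.242 ]
[318. 223.] [0.6282 0.1319] [0.01   0.0486] 16.4
[318. 205.] [0.6424 0.136 ] [0.0097 0.0481] 16.4
tri [0.6282 0.1318 0.049 ] [0.0002 0.0002]
tri [0.6426 0.136  0.049 ] [0.0004 0.0004]
```

Request:
send_rows:
  plan:
    - [[0,0,0,0.004,0,0.14,1],[0,0,0,0,0,0.14,1],[0,0,0,0,0,0.14,1],[0,0,0,0,0,0.14,1],[0,0,0,0,0,0.14,1],[0,0,0,0,0,0.14,1],[0,0,0,0,0,0.13,1],[0,0,0,0,0,0.045,1],[0,0,0,0,0,0.035,1],[0,0,0,0,0,0,1],[0,0,0,0,0,0,1],[0,0,0,0,0,0,1]]

```text
clock: 21.25
position: [0.6364, 0.1345, 0.0337]
ee_rot: [0.99, 0.143, 0.001, -0.0]
ft_force: [-0.0, -0.2, -0.2]
grip_width: 0.999
grasp_force: 0.0
```

Request:
send_rows:
  plan:
    - [[0,0,0,0,0,0,0.4],[0,0,0,0,0,0,0.4],[0,0,0,0,0,0,0.4],[0,0,0,0,0,0,0.4],[0,0,0,0,0,0,0.4],[0,0,0,0,0,0,0.4],[0,0,0,0,0,0,0.4],[0,0,0,0,0,0,0.4]]
  squeeze: 60

```text
clock: 21.92
position: [0.6359, 0.1343, 0.0328]
ee_rot: [0.99, 0.143, 0.001, 0.0]
ft_force: [-0.4, -0.8, 6.2]
grip_width: 0.577
grasp_force: 62.8
```

```bash
python3 - <<'E'
from h import *
print(pose().round(4),get_obs()["grip_width"])
E
```

```text
[[ 9.592e-01  2.827e-01  1.400e-03  6.359e-01]
 [ 2.827e-01 -9.592e-01  1.000e-04  1.343e-01]
 [ 1.400e-03  3.000e-04 -1.000e+00  3.280e-02]
 [ 0.000e+00  0.000e+00  0.000e+00  1.000e+00]] 0.57653315178268
```

Request:
send_rows:
  plan:
    - [[0,0,0,0,0,-0.05,0.4],[0,0,0,0,0,-0.12,0.4],[0,0,0,0,0,-0.14,0.4],[0,0,0,0,0,-0.14,0.4],[0,0,0,0,0,-0.14,0.4],[0,0,0,0,0,-0.14,0.4],[0,0,0,0,0,-0.07,0.4],[0,0,0.058,0,0,0,0.4],[0,0,0.058,0,0,0,0.4],[0,0,0.058,0,0,0,0.4],[0,0,0,0,0,0,0.4],[0,0,0,0,0,0,0.4]]

```text
clock: 22.92
position: [0.6351, 0.1342, 0.1915]
ee_rot: [1.0, 0.014, -0.0, 0.0]
ft_force: [0.3, 0.0, -1.2]
grip_width: 0.576
grasp_force: 62.4
```

Request:
send_rows:
  plan:
    - [[0,0,0,-0.072,-0.11,0,0.4],[0,0,0,-0.072,-0.11,0,0.4],[0,0,0,-0.072,-0.11,0,0.4],[0,0,0,-0.072,-0.11,0,0.4],[0,0,0,-0.072,-0.11,0,0.4],[0,0,0,-0.072,-0.11,0,0.4],[0,0,0,-0.072,-0.11,0,0.4],[0,0,0,-0.072,-0.11,0,0.4],[0,0,0,0,0,0,0.4],[0,0,0,0,0,0,0.4],[0,0,0,0,0,0,0.4],[0,0,0,0,0,0,0.4]]

```text
clock: 23.92
position: [0.5165, 0.3059, 0.1916]
ee_rot: [1.0, 0.013, -0.0, 0.0]
ft_force: [-0.4, 0.8, -1.5]
grip_width: 0.578
grasp_force: 62.4
```

```bash
python3 - <<'E'
from h import *
print(pose().round(4),get_obs()["grip_width"]); shoot("wrist","w6.png")
E
```

```text
[[ 9.997e-01  2.510e-02 -0.000e+00  5.165e-01]
 [ 2.510e-02 -9.997e-01 -7.000e-04  3.059e-01]
 [-0.000e+00  7.000e-04 -1.000e+00  1.916e-01]
 [ 0.000e+00  0.000e+00  0.000e+00  1.000e+00]] 0.5779149852632235
```

View pics/w6.png

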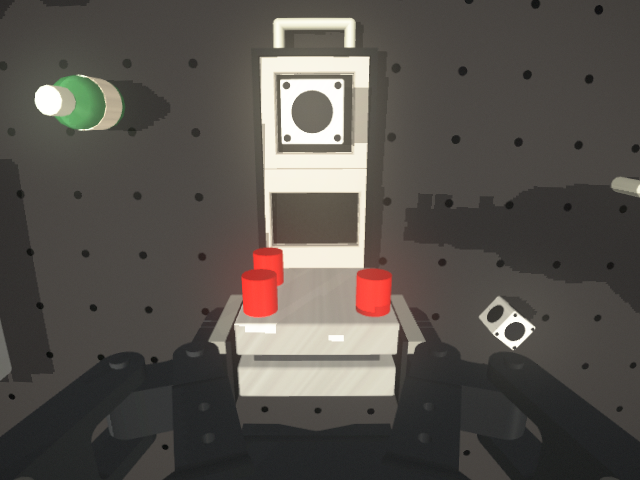

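The mount is held level with its knobs forward at (260,290) and (373,290). The cube sits centred in the square recess at (312,110), and the oblong recess is clear at (316,218).

Request:
send_rows:
  plan:
    - [[0,0,0,0,-0.006,0.12,0.4],[0,0,0,0,0,0.12,0.4],[0,0,0,0,0,0.12,0.4],[0,0,0,0,0,0.12,0.4],[0,0,0,0,0,0.1,0.4],[0,0,0,0,0,0.06,0.4],[0,0,0,0,0,0.03,0.4],[0,0,0,0,0,0.02,0.4],[0,0,0,0,0,0.012,0.4],[0,0,0,0,0,0.012,0.4],[0,0,0,0,0,0.012,0.4],[0,0,0,0,0,0.012,0.4],[0,0,0,0,0,0,0.4],[0,0,0,0,0,0,0.4],[0,0,0,0,0,0,0.4]]

```text
clock: 25.22
position: [0.5157, 0.3084, 0.0445]
ee_rot: [1.0, 0.013, 0.0, -0.0]
ft_force: [-0.1, 0.1, -1.0]
grip_width: 0.579
grasp_force: 62.4
```

Request:
send_rows:
  plan:
    - [[0,0,0,0,0,0.005,0.4],[0,0,0,0,0,0.005,0.4],[0,0,0,0,0,0.004,0.4],[0,0,0,0,0,0.003,0.4],[0,0,0,0,0,0.001,0.4],[0,0,0,0,0,0,0.4],[0,0,0,0,0,0,0.4],[0,0,0,0,0,0,0.4]]

```text
clock: 25.88
position: [0.5156, 0.3084, 0.0408]
ee_rot: [1.0, 0.013, 0.0, 0.0]
ft_force: [-1.9, -0.6, 2.7]
grip_width: 0.578
grasp_force: 62.7
```

Request:
send_rows:
  plan:
    - [[0,0,0,0,0,0.001,0.4],[0,0,0,0,0,0,0.4],[0,0,0,0,0,0,0.62],[0,0,0,0,0,0,0.7],[0,0,0,0,0,0,0.85],[0,0,0,0,0,0,1],[0,0,0,0,0,0,1],[0,0,0,0,0,0,1],[0,0,0,0,0,0,1],[0,0,0,0,0,-0.05,1],[0,0,0,0,0,-0.1,1],[0,0,0,0,0,-0.15,1],[0,0,0,0,0,-0.18,1],[0,0,0,0,0,-0.18,1],[0,0,0,0,0,-0.18,1],[0,0,0,0,0,-0.18,1]]

```text
clock: 27.22
position: [0.5151, 0.3084, 0.2472]
ee_rot: [1.0, 0.013, 0.0, -0.0]
ft_force: [1.1, 0.6, 0.5]
grip_width: 0.999
grasp_force: 0.0
```

Request:
send_rows:
  plan:
    - [[0,0,0,-0.05,0.12,0,1],[0,0,0,-0.05,0.12,0,1],[0,0,0,-0.05,0.12,0,1],[0,0,0,-0.05,0.12,0,1],[0,0,0,-0.05,0.12,0,1],[0,0,0,-0.05,0.12,0,1],[0,0,0,0,0.12,0,1],[0,0,0,0,0.12,0,1],[0,0,0,0,0,0,1],[0,0,0,0,0,0,1],[0,0,0,0,0,0,1]]

```text
clock: 28.13
position: [0.4605, 0.1157, 0.2451]
ee_rot: [1.0, 0.013, 0.0, -0.0]
ft_force: [0.3, 0.1, 0.7]
grip_width: 1.001
grasp_force: 0.0
```

```bash
python3 - <<'E'
from h import *
s,_=shoot("scene"); w,_=shoot("wrist")
a=cv2.resize(s[280:440,370:540],(425,400),interpolation=cv2.INTER_CUBIC); b=cv2.resize(w[0:400,0:375],(375,400))
cv2.imwrite("pics/fin.png",np.hstack([a,b])[:,:,::-1])
E
```

```text
(no output)
```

View pics/fin.png

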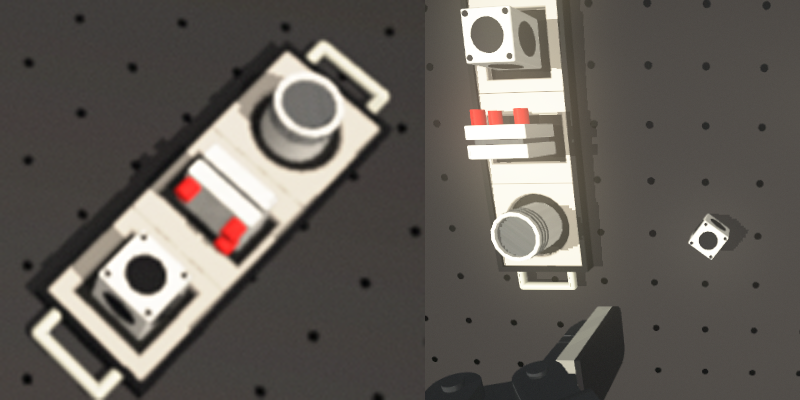

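Both views show the three large pieces upright inside their recesses: tube at (300,115), mount at (225,195) and cube at (145,285) in the scene half. The small cube stands where it was.

```bash
python3 -c "
from workcell import job
print(job.hand_in())"
```

```text
the job is handed in; nothing more can be done
None
```

The large tube, cube and mirror mount are standing upright in the round, square and oblong recesses, each lowered until it touched the recess floor. I left the three small pieces alone, and the job was handed in at about 28 s on the robot's clock.

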